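# Book in a courier carrier of blood tubes on the tally counter

## Task

Book in the courier carrier: lift the blue retaining bar level out of its two open-topped U brackets and set it down gently in the shallow white tray, flat on the tray floor with its grip uppermost. Count the carrier's three blood tubes in on the tally counter with three full strokes of the red-knobbed lever, each right down to the stop and let spring all the way back, no more and no fewer. Leave the tubes standing in the carrier, the carrier where it is and the other bench things undisturbed.

Things in the scene. Friction and masses are not known exactly. Their poses are not given: they have to be found in the camera images.
- counter: lever-stroke tally counter, fixed to the bench: grey housing 60 (x) x 76 (y) x 78 mm on a dark base plate 116 x 112 x 8 mm, window frame up to 91 mm above the bench. Origin: on the bench under the housing's centre. The lever is on the housing's -y side and points to the counter's own -x side; a black reset knob (not needed) is on the +y side. Nothing stands in front (-x) of the housing except the lever.
- lever_knob (a point): centre of the red ball knob, 18 mm across, at the end of the 70 mm steel lever arm (7 mm thick); moves with the lever. At rest 91 mm above the bench, 63 mm in front (counter -x) of the axle; at the stop 29 mm above the bench, again 63 mm in front; half way 60 mm up and 70 mm in front. Pressed down from above anywhere on the ball.
- lever_axle (a point): point on the lever's level axle in the plane of the knob, 60 mm above the bench; the axle runs along the counter's y
- lever (a joint): lever swing in rad: 0 at rest (27 degrees above level), growing as the knob is pressed down, 0.93 at the stop (27 degrees below level). A spring drives it back to 0 when let go; about 1.2 N at the knob at the start, 4 N just before the stop, then a hard stop. Each stroke counts only when the stop is reached, and the pawl catches the next tooth only once the lever has sprung back below 0.15.
- units (a joint): units wheel of the counter, in rad: 0 at the start, one count = 0.628 (a tenth of a turn), driven one way by the lever; it moves over the last two thirds of a stroke and stays put while the lever springs back
- carrier: white plastic courier carrier, loose, 0.55 to 0.9 kg, with base 196 (x) x 66 (y) mm; a row of five wells along its x. Origin: centre of its underside. At x = -82 and +82 mm stand two end plates 8 mm thick, each with an open-topped U bracket: slot 26 mm wide across y, slot floor 87 mm and prong tops 107 mm above the bench
- bar: blue plastic retaining bar, 0.08 to 0.15 kg, loose, 200 (x) x 22 (y) x 9 mm, lying in the two U brackets just above the tube caps, with an upright grip fin in its middle. Two 4 mm shoulders at x = +-74 mm, 36 mm wide, sit just inside the brackets. Origin: centre of its underside; x along the bar, z up out of the grip. It clears the brackets after a 20 mm lift
- bar_grip (a point): point on the grip fin to hold, 33 mm above the bar's underside, 12 mm below the fin's top. The fin is 44 mm long (bar x), 12 mm thick (bar y) and 36 mm high, rising from 9 to 45 mm above the bar's underside
- tray: shallow white tray, loose, 0.6 kg, 256 (x) x 136 (y) x 16 mm outside, walls and floor 4 mm. Origin: centre of its underside; the floor is 4 mm above the bench
- tube1: capped blood tube, 13 mm thick, 78 mm tall, purple cap 16 mm wide, standing loose in the carrier's well at carrier x = -48 mm; its foot is 6 mm and its cap top 84 mm above the bench. Origin: centre of its foot
- tube2: capped blood tube, 13 mm thick, 78 mm tall, purple cap 16 mm wide, standing loose in the carrier's well at carrier x = 0 mm; its foot is 6 mm and its cap top 84 mm above the bench. Origin: centre of its foot
- tube3: capped blood tube, 13 mm thick, 78 mm tall, light blue cap 16 mm wide, standing loose in the carrier's well at carrier x = 48 mm; its foot is 6 mm and its cap top 84 mm above the bench. Origin: centre of its foot
- pot: bystander: small jar with red cap, 38 mm wide, 58 mm tall, origin under its centre
- marker: bystander: marker pen lying flat, white with black cap, about 120 x 13 x 13 mm, origin under its middle
- tip_box: bystander: pipette tip box with yellow lid, 89 x 124 x 64 mm, origin under its centre
- tube_rack: bystander: green tube rack full of capped tubes, 60 x 150 x 84 mm, origin under its centre
- timer: bystander: white bench timer, 50 x 75 x 67 mm, origin under its centre
- rub_bottle: bystander: white bottle of hand rub with blue cap, 64 mm wide, 150 mm tall, origin under its centre
- pipette: bystander: pipette lying flat, 230 x 30 x 29 mm, origin under its body
Not all that is in view belongs to the job. There is more than one size of the bar; the one meant has the size given above.

How it is judged:
By the outcome, as a careful person would: the job done as asked, in the order asked, and still so for the second after the job is handed in, with the robot touching nothing.
It also fails if it takes over 61 s, if anything falls off the work surface, if the arm or the gripper's body presses on something with over 40 N, if the wrist force passes 120 N, or if a joint passes its speed limit or range.

## Robot

A 6-joint arm with a two-finger parallel gripper is mounted at the origin on the work surface. World frame = base frame: x ahead of the robot, y to its left, z up, the work surface at z = 0. Lengths are in m, angles in rad, forces in N, time in s.
With the tool pointing down it reaches from about 0.3 to 0.775 m from the base axis. Payload 14.6 kg.
Tool frame: the origin (TCP) lies on the centre line of the jaws, within the pads' length; the fingertips stand ctrl.tcp_to_tips ahead of it and the grasp point (between the pads) lies 2 mm behind it (ctrl.tcp_to_tips is the distance from the TCP to the fingertips, in m); z points along the fingers, y is the line along which they close (so a half turn about z gives the same grasp; the last joint's range is limited). The gripper opens to 94 mm and grips with 3 to 60 N. Pads are 16 mm wide; open, the fingers measure 119 mm over their backs; the gripper's body (75 mm by 177 mm) begins 78 mm behind the grasp point.
Start: joints at [1.143, 0.3, 1.521, -0, 1.321, -0.067], TCP at [0.194, 0.515, 0.222] pointing down, gripper open.
Joint ranges: [-3.03, 3.03], [-0.79, 2.21], [0.23, 2.52], [-1.04, 4.18], [0, 3.07], [-2.55, 2.55]. Speed limits (rad/s): [2.22, 2.22, 2.57, 3.14, 3.14, 3.14].

## Interface

Orientations are given as [roll, pitch, yaw] about the fixed x, y, z axes, in that order (R = Rz(yaw) Ry(pitch) Rx(roll)).
In Python, from station import telemetry, viewer, hand_in, ctrl gives the robot as it stands.
- The arm moves only by the tool step_arm, never from a script. Its argument "plan" is a list of rows, each an object of numbers: "dx", "dy", "dz": the shift along the tool's x, y, z scaled (see below); "rx", "ry", "rz": the turn, a rotation vector about the tool's x, y, z scaled (see below); "claw": the closure, from 0 (fully open) to 1 (shut). In form: [{"dx": .., "dy": .., "dz": .., "rx": .., "ry": .., "rz": .., "claw": ..}, ...]. A call has 1 to 10 rows; each row shifts and turns the commanded pose from where the row before left it, along the tool's axes as they then stand; what a row does not reach is not made up. The controller multiplies each number of a shift by 0.1 m and each number of a turn by 90 degrees. A row lasts 1/10 s, in which the tool goes at most 50 mm and 8.59 degrees, less where a joint would pass 70% of its speed; a pose out of reach is approached as far as the arm can. A call with a number of a shift or a turn outside -1 to 1 is refused whole. A call with a gripper value outside its range is refused whole. The fingers move at their own pace and stop on an object; "grip_force" is the grip in N (left out, the last holds). Time passes only in rows, so rows that do not move let the fingers close. It gives the time, the measured TCP pose, the force, the opening and the grip force at its end, in the units of the state.
- telemetry.get_obs(): the state, without advancing time (a new reading comes with each control period).
- viewer.camera(name): name is "scene" or "side" or "wrist"; returns a dict with "img" (420x560x3 uint8, red, green, blue), "z_map" (420x560 float32, m along the optical axis (not along the pixel's ray), 0 where there is no reading), "fx", "fy", "cx", "cy" (pixels), "R" (3x3) and "t" (3): a world point X has camera coordinates R X + t; the wrist camera has in their place "tool_from_camera" (4x4, takes a point from camera to tool coordinates, whose origin is the TCP and whose axes are the flange's). Camera axes: x right, y down, z forward; pixel columns grow to the right and rows downward; lengths in m; the calibration is good to about 2 mm. The wrist camera is an equidistant fisheye: a pixel r from the principal point sees the ray r / f radians off the axis. A picture is of the moment at which its call begins: read the wrist's pose just before it.
- hand_in(): hands the job in; it is judged then, once.
Trained networks look in a picture, given as the dict that the camera call returned (one of the last four; its "shot" number tells which), for a name from the list of things; names that differ only in an ending like _2 or _b are one class to them, and where a whole thing is asked for, a point or a joint stands for the part that bears it (a point fixed in the world has none). Each returns a list of dicts, best first, with "score" (0 to 1); they miss things now and then, are a little off and sometimes report something else, mostly with a low value. They report only what shows in the picture. A call takes as long as a camera call. They do not tell look-alikes from the thing itself.
- viewer.recognise(target, picture): "rect" ([left, top, right, bottom] in pixels, round what is visible of it).
The state is a dict: "time_s": time; "qpos": joint angles; "joint_vel": joint speeds; "tau": joint torques, N m; "ee_pos": TCP position; "eef_rot": TCP orientation; "force": force on the tool from outside, world axes, zero at the start; "moment": the same for the moment, N m; "grip_width": finger opening in m; "grip_force": force on a finger pad.
Only numpy, scipy, OpenCV 4.12 (cv2) and the standard library are available. Lean on these libraries where they do the work, as an engineer would, in place of code of your own. Each camera call takes 0.05 s, during which the arm holds its last target. There are 200 camera calls.

## Working session

There is one attempt and no reset: what is moved stays moved. The work goes in short steps, Python scripts to look and compute and a tool call to move; the robot and the scene stay as the last step left them, time stands still between calls to the robot, and variables do not carry over. Pictures are saved under pics/ and viewed, at most 10 in all, crops included, and the job is handed in when it is done.

Besides the shell and the picture viewer there is one more tool, called after ">>>" as name([rows], argument=value, ...), one row to a line, values as JSON. step_arm: Moves the arm, as the interface text tells. Shifts and turns lie within -1 to 1; 1 stands for 0.1 m of shift or 90 degrees of turn. Its arguments: {"type":"object","properties":{"plan":{"type":"array"},"grip_force":{"type":"number"}},"required":["plan"]}

```bash
mkdir -p pics; cat > h.py <<'E'
import numpy as np, cv2
from station import telemetry, viewer, hand_in, ctrl
def cloud(p):
    z=p["z_map"].astype(float); v,u=np.mgrid[:z.shape[0],:z.shape[1]]
    c=np.stack([(u-p["cx"])/p["fx"]*z,(v-p["cy"])/p["fy"]*z,z],-1)
    X=(c-p["t"])@np.asarray(p["R"]); X[z==0]=np.nan
    return X
def save(p,n): cv2.imwrite("pics/"+n,p["img"][:,:,::-1])
E
python3 - <<'E'
from h import *
o=telemetry.get_obs(); print({k:np.round(v,3) for k,v in o.items()}, ctrl.tcp_to_tips)
for n in("scene","side"):
    p=viewer.camera(n); save(p,n+"0.png"); X=cloud(p); np.save(n+".npy",X); np.save(n+"i.npy",p["img"])
    for t in("counter","lever_knob","carrier","bar","tray","tip_box","rub_bottle","tube_rack","timer","pot"):
        for d in viewer.recognise(t,p)[:3]:
            l,tp,r,b=[int(x) for x in d["rect"]]; u,v=(l+r)//2,(tp+b)//2
            print(n,t,round(d["score"],2),[l,tp,r,b],np.round(X[v,u],3))
E
```

```text
{'time_s': np.float64(0.0), 'qpos': array([ 1.143,  0.3  ,  1.522,  0.   ,  1.321, -0.067]), 'joint_vel': array([ 0.001, -0.001, -0.   ,  0.001, -0.001, -0.   ]), 'tau': array([ 2.0000e-03, -5.3181e+01, -3.5273e+01,  7.1000e-02,  2.5000e-02,
       -0.0000e+00]), 'ee_pos': array([0.194, 0.514, 0.222]), 'eef_rot': array([-3.14 , -0.   ,  2.781]), 'force': array([ 1.319,  0.246, -0.525]), 'moment': array([0.026, 0.029, 0.018]), 'grip_force': np.float64(0.0), 'grip_width': np.float64(0.094)} 0.017
scene counter 0.74 [229, 217, 292, 271] [ 0.56  -0.055  0.069]
scene lever_knob 0.58 [227, 229, 255, 253] [ 0.518 -0.077  0.076]
scene carrier 0.85 [285, 157, 349, 208] [0.545 0.293 0.055]
scene bar 0.86 [290, 155, 350, 180] [0.55  0.295 0.111]
scene bar 0.54 [353, 174, 388, 187] [0.663 0.464 0.01 ]
scene tray 0.6 [114, 286, 252, 374] [ 0.529 -0.315  0.004]
scene tray 0.36 [263, 193, 276, 215] [0.463 0.14  0.033]
scene tray 0.15 [228, 217, 292, 272] [ 0.56  -0.055  0.069]
scene tip_box 0.75 [366, 203, 402, 258] [0.803 0.168 0.065]
scene rub_bottle 0.74 [339, 213, 373, 271] [0.767 0.055 0.092]

[... 179 characters left out ...]
1]
scene pot 0.35 [289, 158, 350, 181] [0.548 0.292 0.105]
side counter 0.77 [255, 188, 304, 242] [0.54  0.019 0.078]
side carrier 0.85 [219, 271, 308, 329] [0.546 0.303 0.055]
side bar 0.76 [292, 347, 317, 420] [0.448 0.471 0.027]
side bar 0.6 [213, 268, 308, 293] [0.551 0.305 0.115]
side bar 0.58 [157, 361, 237, 388] [0.651 0.465 0.012]
side tray 0.95 [257, 162, 333, 193] [ 0.519 -0.311  0.006]
side tray 0.2 [217, 271, 310, 328] [0.545 0.305 0.06 ]
side tip_box 0.94 [146, 241, 192, 291] [0.773 0.231 0.064]
side rub_bottle 0.63 [179, 198, 208, 254] [0.746 0.111 0.092]
side tube_rack 0.98 [199, 164, 227, 211] [ 0.749 -0.113  0.07 ]
side tube_rack 0.55 [178, 199, 208, 254] [0.746 0.111 0.092]
```

```bash
python3 -c "
import cv2,numpy as np
a=cv2.imread('pics/scene0.png');b=cv2.imread('pics/side0.png');print(a.shape)"
```

```text
(420, 560, 3)
```

View pics/scene0.png

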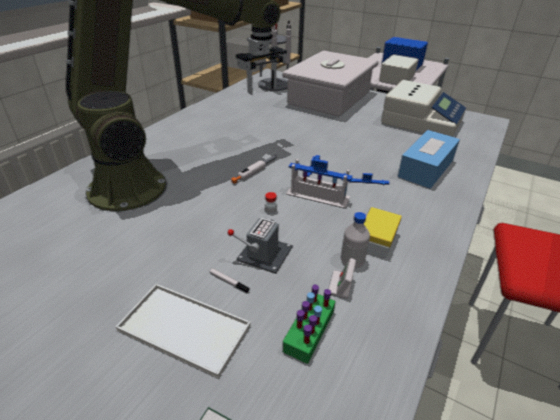

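View pics/side0.png

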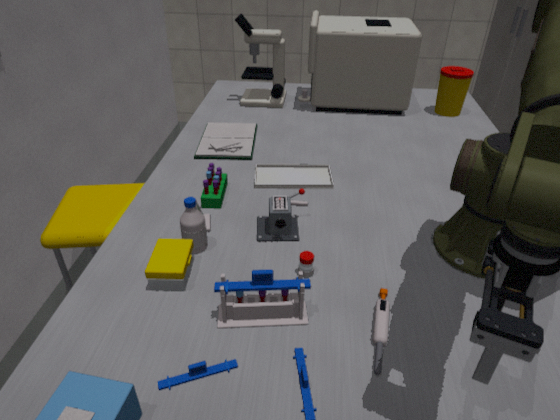

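Scene view: the bar in the carrier brackets is at (290-350,155-180), and the counter with its red knob at (230,232). The empty white tray is at (118-250,286-370), and the marker at (230,281) lies between the counter and tray. The side view shows three blue bars: in the carrier (213-308,268-293), loose at (157-237,361-388), and loose at (292-317,347-420). I'll measure all three and the other parts.

```bash
python3 - <<'E'
from h import *
def rep(n,P):
    r=cv2.minAreaRect(P[:,:2].astype(np.float32)*1000); print(n,len(P),"c",np.round(r[0],0),"size",np.round(r[1],0),"ang",round(r[2],1),"z",np.round(np.nanpercentile(P[:,2],[2,50,98]),3))
for n,rs in(("scene",{"barC":(285,150,350,185),"barL":(350,170,392,190),"knob":(222,225,238,240),"tray":(110,280,256,376),"ctr":(225,212,295,272),"car":(282,160,352,210)}),
            ("side",{"barC":(210,264,312,296),"barL":(155,358,240,390),"barM":(290,345,320,420),"knob":(296,186,308,196),"tray":(250,160,336,192),"ctr":(250,186,310,244),"car":(212,268,312,330),"pot":(295,250,318,278)})):
    X=np.load(n+".npy"); I=np.load(n+"i.npy"); H=cv2.cvtColor(I,cv2.COLOR_RGB2HSV)
    blue=(abs(H[...,0].astype(int)-109)<12)&(H[...,1]>140)&(H[...,2]>60)
    red=((H[...,0]<8)|(H[...,0]>172))&(H[...,1]>140)
    for k,(l,t,r,b) in rs.items():
        m=np.zeros(H.shape[:2],bool); m[t:b,l:r]=1; m&=~np.isnan(X[...,0])
        if k.startswith("bar"): m&=blue
        elif k in("knob","pot"): m&=red
        elif k=="tray": m&=(X[...,2]>.011)&(X[...,2]<.03)
        elif k=="ctr":
            rep(n+" base",X[m&(X[...,2]>.005)&(X[...,2]<.012)]); m&=(X[...,2]>.06)&(X[...,0]>.53)
        elif k=="car":
            m&=(X[...,2]>.003)&(X[...,2]<.12)&~blue
        P=X[m]
        if len(P)>3: rep(n+" "+k,P)
        if k=="knob" and len(P): print(np.round(P.mean(0),3))
        if k=="barC":
            for a,bq in((.09,.125),(.128,.17)):
                Q=P[(P[:,2]>a)&(P[:,2]<bq)]; 
                if len(Q)>3: rep("  z%.3f"%a,Q)
I=cv2.imread("pics/side0.png")[255:420,150:325]; cv2.imwrite("pics/crop.png",cv2.resize(I,None,fx=3.5,fy=3.5,interpolation=cv2.INTER_CUBIC))
E
```

```text
scene barC 384 c [485. 360.] size [161. 306.] ang 44.3 z [0.006 0.096 0.133]
  z0.090 295 c [547. 296.] size [193.  30.] ang 9.1 z [0.091 0.097 0.122]
  z0.128 34 c [546. 297.] size [41. 12.] ang 12.0 z [0.128 0.131 0.134]
scene barL 146 c [641. 414.] size [203.  90.] ang 68.9 z [0.004 0.008 0.097]
scene knob 21 c [490. -82.] size [11. 10.] ang 66.3 z [0.094 0.098 0.101]
[ 0.49  -0.083  0.097]
scene tray 1025 c [ 521. -264.] size [257. 229.] ang 6.6 z [0.011 0.016 0.019]
scene base 678 c [515.   8.] size [154. 239.] ang 49.6 z [0.006 0.009 0.011]
scene ctr 599 c [553. -19.] size [ 47. 113.] ang 0.2 z [0.062 0.086 0.093]
scene car 1601 c [513. 364.] size [230. 303.] ang 29.9 z [0.003 0.04  0.108]
side barC 982 c [562. 234.] size [211. 168.] ang 8.6 z [0.089 0.097 0.133]
  z0.090 849 c [548. 298.] size [199.  36.] ang 8.6 z [0.092 0.097 0.113]
  z0.128 101 c [548. 298.] size [41. 15.] ang 12.2 z [0.129 0.132 0.135]
side barL 745 c [655. 452.] size [150.  45.] ang 25.8 z [0.001 0.008 0.035]
side barM 632 c [450. 450.] size [ 25. 159.] ang 12.3 z [0.003 0.008 0.035]
side knob 23 c [ 494. -158.] size [ 11. 173.] ang 4.0 z [0.043 0.097 0.102]
[ 0.489 -0.084  0.094]
side tray 369 c [ 525. -308.] size [256. 145.] ang 6.8 z [0.011 0.015 0.019]
side base 714 c [ 535. -105.] size [174. 284.] ang 8.8 z [0.005 0.009 0.012]
side ctr 411 c [549.  -7.] size [44. 98.] ang 5.3 z [0.061 0.087 0.092]
side car 3365 c [556. 242.] size [235. 192.] ang 6.7 z [0.004 0.037 0.108]
side pot 152 c [462. 119.] size [ 31. 104.] ang 2.6 z [0.047 0.058 0.061]
```

View pics/crop.png

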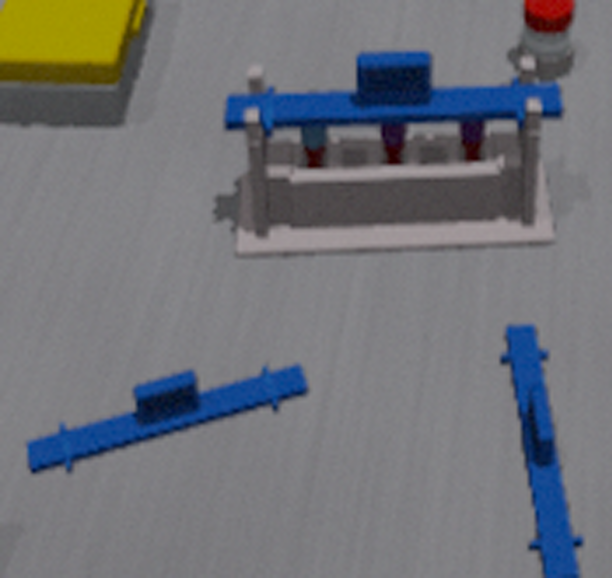

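Candidates are (213-308,268-293), length 199 mm and in the brackets; (157-237,361-388), 150 mm; and (292-317,347-420), 160 mm. The crop confirms that only the bar in the carrier, over three tubes, fits the 200 mm description. I'll go above it now.

>>> step_arm([
  {"rz": -0.082},
  {"rz": -0.082},
  {"rz": -0.082},
  {"rz": -0.082},
  {"dx": -0.35,"dy": -0.3},
  {"dx": -0.35,"dy": -0.3},
  {"dx": -0.35,"dy": -0.3},
  {"dx": -0.35,"dy": -0.3},
  {"dx": -0.35,"dy": -0.3},
  {"dx": -0.35,"dy": -0.3},
], grip_force=15)

```text
$.plan[0]: bad value
```

>>> step_arm([
  {"dx": -0.35,"dy": -0.3},
  {"dx": -0.35,"dy": -0.3},
  {"dx": -0.36,"dy": -0.28},
  {},
  {},
])

```text
$.plan[0]: bad value
```

```bash
cat >> h.py <<'E'
from scipy.spatial.transform import Rotation
def wcloud():
    o=telemetry.get_obs(); p=viewer.camera("wrist"); z=p["z_map"].astype(float)
    v,u=np.mgrid[:z.shape[0],:z.shape[1]]; a=(u-p["cx"])/p["fx"]; b=(v-p["cy"])/p["fy"]
    r=np.hypot(a,b)+1e-9; s=np.tan(np.minimum(r,1.4))/r
    c=np.stack([a*s*z,b*s*z,z,np.ones_like(z)],-1)@np.asarray(p["tool_from_camera"]).T
    R=Rotation.from_euler("xyz",o["eef_rot"]).as_matrix()
    X=c[...,:3]@R.T+o["ee_pos"]; X[(z==0)|(r>1.3)]=np.nan
    return o,p,X
def masks(I):
    H=cv2.cvtColor(I,cv2.COLOR_RGB2HSV)
    return (abs(H[...,0].astype(int)-109)<12)&(H[...,1]>140)&(H[...,2]>60), ((H[...,0]<8)|(H[...,0]>172))&(H[...,1]>140)
def rep(n,P):
    r=cv2.minAreaRect(P[:,:2].astype(np.float32)*1000); print(n,len(P),"c",np.round(r[0],1),"size",np.round(r[1],0),"ang",round(r[2],1),"z",np.round(np.nanpercentile(P[:,2],[2,50,98]),3))
E
python3 - <<'E'
from h import *
o,p,X=wcloud(); save(p,"w1.png"); print(o["time_s"],np.round(o["ee_pos"],4),np.round(o["eef_rot"],3))
b,_=masks(p["img"]); near=(abs(X[...,0]-.547)<.13)&(abs(X[...,1]-.297)<.06)
for lo,hi in((.085,.125),(.126,.14)): rep(str(lo),X[b&near&(X[...,2]>lo)&(X[...,2]<hi)])
E
```

```text
1.1 [0.1942 0.5146 0.2225] [3.142 0.    2.781]
0.085 0 c [0. 0.] size [0. 0.] ang 0.0 z nan
0.126 0 c [0. 0.] size [0. 0.] ang 0.0 z nan
  return np.nanmean(a, axis, out=out, keepdims=keepdims)
```

View pics/w1.png

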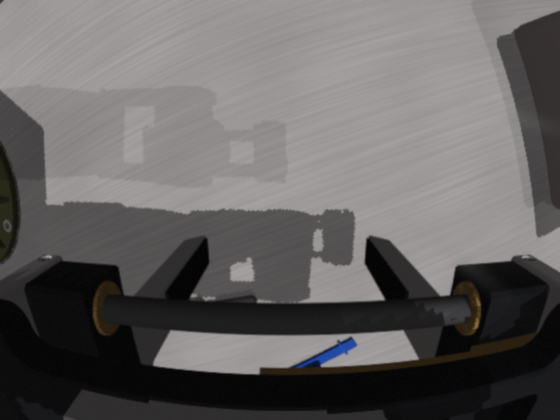

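The move was refused because every field is required. The picture only shows the bare bench between the fingers at the start pose. I'll resend with full rows.

>>> step_arm([
  {"dx": 0,"dy": 0,"dz": 0,"rx": 0,"ry": 0,"rz": -0.082,"claw": 0},
  {"dx": 0,"dy": 0,"dz": 0,"rx": 0,"ry": 0,"rz": -0.082,"claw": 0},
  {"dx": 0,"dy": 0,"dz": 0,"rx": 0,"ry": 0,"rz": -0.082,"claw": 0},
  {"dx": 0,"dy": 0,"dz": 0,"rx": 0,"ry": 0,"rz": -0.082,"claw": 0},
  {"dx": -0.35,"dy": -0.3,"dz": 0,"rx": 0,"ry": 0,"rz": 0,"claw": 0},
  {"dx": -0.35,"dy": -0.3,"dz": 0,"rx": 0,"ry": 0,"rz": 0,"claw": 0},
  {"dx": -0.35,"dy": -0.3,"dz": 0,"rx": 0,"ry": 0,"rz": 0,"claw": 0},
  {"dx": -0.35,"dy": -0.3,"dz": 0,"rx": 0,"ry": 0,"rz": 0,"claw": 0},
  {"dx": -0.35,"dy": -0.3,"dz": 0,"rx": 0,"ry": 0,"rz": 0,"claw": 0},
  {"dx": -0.35,"dy": -0.3,"dz": 0,"rx": 0,"ry": 0,"rz": 0,"claw": 0},
], grip_force=15)

```text
time_s: 2.15
ee_pos: [0.4308, 0.3678, 0.2226]
eef_rot: [3.141, 0.0, -2.987]
force: [0.7, 1.5, 0.3]
grip_width: 0.094
grip_force: 0.0
```

>>> step_arm([
  {"dx": -0.35,"dy": -0.3,"dz": 0,"rx": 0,"ry": 0,"rz": 0,"claw": 0},
  {"dx": -0.35,"dy": -0.3,"dz": 0,"rx": 0,"ry": 0,"rz": 0,"claw": 0},
  {"dx": -0.34,"dy": -0.27,"dz": 0,"rx": 0,"ry": 0,"rz": 0,"claw": 0},
  {"dx": 0,"dy": 0,"dz": 0,"rx": 0,"ry": 0,"rz": 0,"claw": 0},
  {"dx": 0,"dy": 0,"dz": 0,"rx": 0,"ry": 0,"rz": 0,"claw": 0},
])

```text
time_s: 2.65
ee_pos: [0.5458, 0.2985, 0.2219]
eef_rot: [-3.141, -0.001, -2.989]
force: [-0.4, 0.1, -0.7]
grip_width: 0.0936
grip_force: 0.0
```

```bash
cat > m.py <<'E'
from h import *
o,p,X=wcloud(); save(p,"w2.png"); print(o["time_s"],np.round(o["ee_pos"],4),np.round(o["eef_rot"],3))
b,_=masks(p["img"]); near=(abs(X[...,0]-.547)<.13)&(abs(X[...,1]-.297)<.06)
for lo,hi in((.085,.125),(.126,.14)):
    P=X[b&near&(X[...,2]>lo)&(X[...,2]<hi)]
    if len(P)>3: rep(str(lo),P)
E
python3 m.py
```

```text
2.65 [0.5458 0.2985 0.2219] [-3.141e+00 -1.000e-03 -2.989e+00]
0.085 3833 c [544.7 297. ] size [195.  33.] ang 9.4 z [0.095 0.096 0.098]
0.126 757 c [546.3 297. ] size [43. 12.] ang 8.9 z [0.129 0.132 0.133]
```

View pics/w2.png

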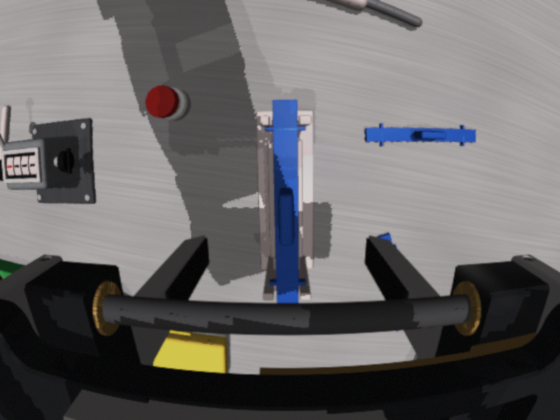

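Wrist view: the fin at (287,215) is centred between the fingers, at (546,297) mm and 9° yaw. I'll correct 1.5 mm and descend.

>>> step_arm([
  {"dx": 0,"dy": -0.015,"dz": 0.3,"rx": 0,"ry": 0,"rz": 0,"claw": 0},
  {"dx": 0,"dy": 0,"dz": 0.3,"rx": 0,"ry": 0,"rz": 0,"claw": 0},
  {"dx": 0,"dy": 0,"dz": 0.25,"rx": 0,"ry": 0,"rz": 0,"claw": 0.4},
  {"dx": 0,"dy": 0,"dz": 0.13,"rx": 0,"ry": 0,"rz": 0,"claw": 0.6},
  {"dx": 0,"dy": 0,"dz": 0.06,"rx": 0,"ry": 0,"rz": 0,"claw": 0.6},
  {"dx": 0,"dy": 0,"dz": 0,"rx": 0,"ry": 0,"rz": 0,"claw": 0.7},
  {"dx": 0,"dy": 0,"dz": 0,"rx": 0,"ry": 0,"rz": 0,"claw": 0.7},
])

```text
time_s: 3.4
ee_pos: [0.546, 0.298, 0.1198]
eef_rot: [3.141, 0.002, -2.987]
force: [-0.1, 0.9, 0.1]
grip_width: 0.0575
grip_force: 0.0
```

```bash
sed 's/w2/w3/' m.py > m2.py; python3 m2.py
```

```text
3.4 [0.546  0.298  0.1198] [ 3.141e+00  2.000e-03 -2.987e+00]
0.085 6983 c [544.2 297.2] size [194.  35.] ang 9.3 z [0.095 0.096 0.098]
0.126 1731 c [544.6 297. ] size [40. 13.] ang 9.5 z [0.127 0.132 0.133]
```

>>> step_arm([
  {"dx": 0,"dy": -0.008,"dz": 0.015,"rx": 0,"ry": 0,"rz": 0,"claw": 0.8},
  {"dx": 0,"dy": 0,"dz": 0,"rx": 0,"ry": 0,"rz": 0,"claw": 0.85},
  {"dx": 0,"dy": 0,"dz": 0,"rx": 0,"ry": 0,"rz": 0,"claw": 1},
  {"dx": 0,"dy": 0,"dz": 0,"rx": 0,"ry": 0,"rz": 0,"claw": 1},
  {"dx": 0,"dy": 0,"dz": 0,"rx": 0,"ry": 0,"rz": 0,"claw": 1},
  {"dx": 0,"dy": 0,"dz": 0,"rx": 0,"ry": 0,"rz": 0,"claw": 1},
  {"dx": 0,"dy": 0,"dz": 0,"rx": 0,"ry": 0,"rz": 0,"claw": 1},
], grip_force=20)

```text
time_s: 4.15
ee_pos: [0.5459, 0.2968, 0.117]
eef_rot: [3.142, 0.0, -2.987]
force: [0.1, -0.1, 0.4]
grip_width: 0.0117
grip_force: 20.0
```

Gripped. Lifting slowly and straight up.

>>> step_arm([
  {"dx": 0,"dy": 0,"dz": -0.03,"rx": 0,"ry": 0,"rz": 0,"claw": 1},
  {"dx": 0,"dy": 0,"dz": -0.05,"rx": 0,"ry": 0,"rz": 0,"claw": 1},
  {"dx": 0,"dy": 0,"dz": -0.08,"rx": 0,"ry": 0,"rz": 0,"claw": 1},
  {"dx": 0,"dy": 0,"dz": -0.1,"rx": 0,"ry": 0,"rz": 0,"claw": 1},
  {"dx": 0,"dy": 0,"dz": -0.15,"rx": 0,"ry": 0,"rz": 0,"claw": 1},
  {"dx": 0,"dy": 0,"dz": -0.2,"rx": 0,"ry": 0,"rz": 0,"claw": 1},
  {"dx": 0,"dy": 0,"dz": -0.2,"rx": 0,"ry": 0,"rz": 0,"claw": 1},
  {"dx": 0,"dy": 0,"dz": -0.2,"rx": 0,"ry": 0,"rz": 0,"claw": 1},
  {"dx": 0,"dy": 0,"dz": -0.1,"rx": 0,"ry": 0,"rz": 0,"claw": 1},
  {"dx": 0,"dy": 0,"dz": 0,"rx": 0,"ry": 0,"rz": 0,"claw": 1},
])

```text
time_s: 5.15
ee_pos: [0.5462, 0.297, 0.2299]
eef_rot: [3.141, 0.003, -2.987]
force: [0.5, -0.0, -1.1]
grip_width: 0.0117
grip_force: 20.0
```

```bash
python3 - <<'E'
from h import *
for n in("scene","side"):
    p=viewer.camera(n); X=cloud(p); I=p["img"]
    if n=="side": save(p,"s2.png"); 
    b,r=masks(I); Z=X[...,2]
    def sel(m,x0,x1,y0,y1,z0,z1): return X[m&(X[...,0]>x0)&(X[...,0]<x1)&(X[...,1]>y0)&(X[...,1]<y1)&(Z>z0)&(Z<z1)]
    rep(n+" bar",sel(b,.4,.7,.2,.4,.17,.2))
    rep(n+" prongs",sel(~b,.4,.7,.2,.4,.095,.115))
    rep(n+" tray",sel(~b,.37,.68,-.42,-.2,.011,.022))
    rep(n+" trayfloor",sel(~b,.37,.68,-.42,-.2,.0015,.022))
    rep(n+" base",sel(~b,.45,.65,-.12,.1,.004,.013))
    rep(n+" housing",sel(~b,.515,.62,-.07,.06,.072,.1))
    P=sel(r,.46,.53,-.11,-.06,.07,.12); rep(n+" knob",P); print(P.mean(0).round(4))
E
```

```text
scene bar 0 c [0. 0.] size [0. 0.] ang 0.0 z nan
scene prongs 65 c [547.5 297.9] size [173.  50.] ang 9.4 z [0.095 0.103 0.108]
scene tray 939 c [ 525.5 -309.3] size [258. 138.] ang 6.5 z [0.011 0.016 0.019]
scene trayfloor 8851 c [ 525. -310.] size [310. 220.] ang 0.0 z [0.002 0.005 0.018]
scene base 713 c [539.2  -9.4] size [209. 183.] ang 82.8 z [0.004 0.009 0.012]
scene housing 564 c [543.6 -15.4] size [ 60. 105.] ang 4.8 z [0.073 0.088 0.093]
scene knob 21 c [490.5 -83. ] size [10.  7.] ang 48.9 z [0.092 0.098 0.102]
[ 0.4904 -0.0833  0.0977]
side bar 0 c [0. 0.] size [0. 0.] ang 0.0 z nan
side prongs 122 c [548.2 297.3] size [171.  49.] ang 9.7 z [0.096 0.105 0.109]
side tray 243 c [ 484.6 -313.3] size [174. 143.] ang 6.8 z [0.011 0.015 0.019]
side trayfloor 1475 c [ 474.5 -310.1] size [208. 220.] ang 0.2 z [0.002 0.005 0.018]
side base 213 c [531.  -17.2] size [195. 141.] ang 49.6 z [0.004 0.009 0.012]
side housing 109 c [522.6 -19.4] size [22. 75.] ang 9.7 z [0.074 0.087 0.093]
side knob 22 c [488.7 -77.3] size [11. 10.] ang 4.5 z [0.093 0.098 0.102]
[ 0.4885 -0.0766  0.0977]
  return np.nanmean(a, axis, out=out, keepdims=keepdims)
```

View pics/s2.png

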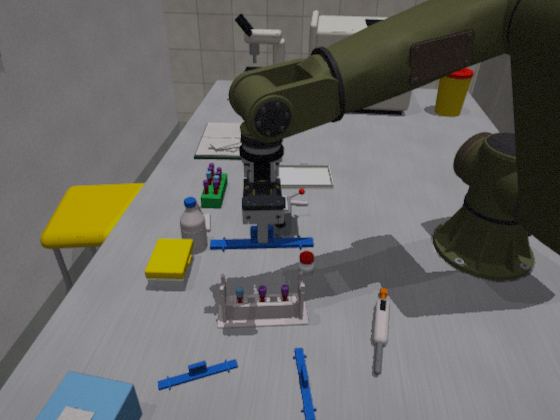

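The bar is level at the gripper and (212-312,243), and the carrier and its three tubes are still standing at (262,300). The tray is at (525,-309) mm with 6.6° yaw, so I'll carry the bar over.

>>> step_arm([
  {"dx": 0.03,"dy": -0.2,"dz": 0,"rx": 0,"ry": 0,"rz": 0,"claw": 1},
  {"dx": 0.07,"dy": -0.35,"dz": 0,"rx": 0,"ry": 0,"rz": 0,"claw": 1},
  {"dx": 0.08,"dy": -0.42,"dz": 0,"rx": 0,"ry": 0,"rz": 0,"claw": 1},
  {"dx": 0.08,"dy": -0.42,"dz": 0,"rx": 0,"ry": 0,"rz": 0,"claw": 1},
  {"dx": 0.08,"dy": -0.42,"dz": 0,"rx": 0,"ry": 0,"rz": 0,"claw": 1},
  {"dx": 0.08,"dy": -0.42,"dz": 0,"rx": 0,"ry": 0,"rz": 0,"claw": 1},
  {"dx": 0.08,"dy": -0.42,"dz": 0,"rx": 0,"ry": 0,"rz": 0,"claw": 1},
  {"dx": 0.08,"dy": -0.42,"dz": 0,"rx": 0,"ry": 0,"rz": 0,"claw": 1},
  {"dx": 0.08,"dy": -0.42,"dz": 0,"rx": 0,"ry": 0,"rz": 0,"claw": 1},
  {"dx": 0.08,"dy": -0.42,"dz": 0,"rx": 0,"ry": 0,"rz": 0,"claw": 1},
])

```text
time_s: 6.25
ee_pos: [0.5322, -0.1026, 0.227]
eef_rot: [3.141, -0.001, -2.987]
force: [0.4, -0.2, -0.6]
grip_width: 0.0119
grip_force: 20.0
```

>>> step_arm([
  {"dx": 0.08,"dy": -0.42,"dz": 0,"rx": 0,"ry": 0,"rz": 0,"claw": 1},
  {"dx": 0.08,"dy": -0.42,"dz": 0,"rx": 0,"ry": 0,"rz": 0,"claw": 1},
  {"dx": 0.08,"dy": -0.42,"dz": 0,"rx": 0,"ry": 0,"rz": 0,"claw": 1},
  {"dx": 0.08,"dy": -0.35,"dz": 0,"rx": 0,"ry": 0,"rz": 0,"claw": 1},
  {"dx": 0.08,"dy": -0.2,"dz": 0,"rx": 0,"ry": 0,"rz": 0,"claw": 1},
  {"dx": 0.08,"dy": -0.2,"dz": 0,"rx": 0,"ry": 0,"rz": 0,"claw": 1},
  {"dx": 0,"dy": 0,"dz": 0,"rx": 0,"ry": 0,"rz": 0.025,"claw": 1},
  {"dx": 0,"dy": 0,"dz": 0,"rx": 0,"ry": 0,"rz": 0,"claw": 1},
  {"dx": 0,"dy": 0,"dz": 0,"rx": 0,"ry": 0,"rz": 0,"claw": 1},
])

```text
time_s: 7.15
ee_pos: [0.5162, -0.3066, 0.2272]
eef_rot: [3.141, -0.001, -3.025]
force: [-0.9, -0.5, -2.1]
grip_width: 0.0119
grip_force: 20.0
```

```bash
python3 - <<'E'
from h import *
o,p,X=wcloud(); save(p,"w4.png"); print(np.round(o["ee_pos"],4))
Z=X[...,2]; m=(X[...,0]>.36)&(X[...,0]<.69)&(X[...,1]>-.42)&(X[...,1]<-.2)&(Z<.024)
rep("rim",X[m&(Z>.012)]); 
b,_=masks(p["img"]); P=X[b&(Z>.15)]; rep("bar",P)
ca=np.column_stack([P[:,:2]-P[:,:2].mean(0),np.ones(len(P))]); lo=(P[:,2]<.218); print("tilt",np.linalg.lstsq(ca[lo],P[lo,2],rcond=None)[0].round(3))
E
```

```text
[ 0.5162 -0.3066  0.2272]
rim 1559 c [ 506.5 -313.4] size [217. 137.] ang 6.7 z [0.012 0.016 0.017]
bar 7976 c [ 513.1 -307.6] size [191.  34.] ang 6.7 z [0.205 0.207 0.243]
tilt [-0.001  0.001  0.206]
```

View pics/w4.png

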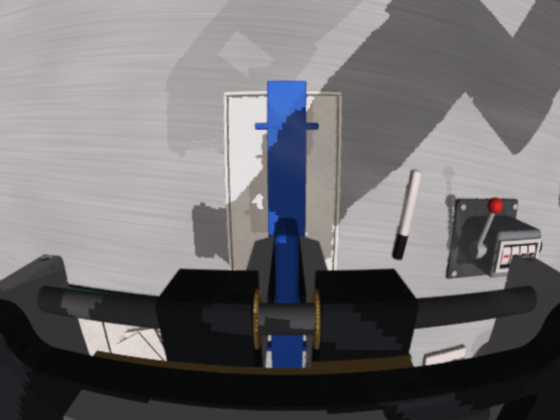

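The bar is held level at (287,80-370) and centred across the tray (225-340,95-270). I'll move it 9 mm further along the tray and descend.

>>> step_arm([
  {"dx": -0.09,"dy": -0.03,"dz": 0.1,"rx": 0,"ry": 0,"rz": 0,"claw": 1},
  {"dx": 0,"dy": 0,"dz": 0.25,"rx": 0,"ry": 0,"rz": 0,"claw": 1},
  {"dx": 0,"dy": 0,"dz": 0.3,"rx": 0,"ry": 0,"rz": 0,"claw": 1},
  {"dx": 0,"dy": 0,"dz": 0.3,"rx": 0,"ry": 0,"rz": 0,"claw": 1},
  {"dx": 0,"dy": 0,"dz": 0.3,"rx": 0,"ry": 0,"rz": 0,"claw": 1},
  {"dx": 0,"dy": 0,"dz": 0.25,"rx": 0,"ry": 0,"rz": 0,"claw": 1},
  {"dx": 0,"dy": 0,"dz": 0.15,"rx": 0,"ry": 0,"rz": 0,"claw": 1},
  {"dx": 0,"dy": 0,"dz": 0.1,"rx": 0,"ry": 0,"rz": 0,"claw": 1},
  {"dx": 0,"dy": 0,"dz": 0.05,"rx": 0,"ry": 0,"rz": 0,"claw": 1},
  {"dx": 0,"dy": 0,"dz": 0.03,"rx": 0,"ry": 0,"rz": 0,"claw": 1},
])

```text
time_s: 8.2
ee_pos: [0.526, -0.309, 0.0452]
eef_rot: [-3.141, 0.001, -3.026]
force: [-0.0, 0.7, -1.4]
grip_width: 0.0119
grip_force: 20.0
```

>>> step_arm([
  {"dx": 0,"dy": 0,"dz": 0,"rx": 0,"ry": 0,"rz": 0,"claw": 1},
  {"dx": 0,"dy": 0,"dz": 0,"rx": 0,"ry": 0,"rz": 0,"claw": 1},
  {"dx": 0,"dy": 0,"dz": 0,"rx": 0,"ry": 0,"rz": 0,"claw": 1},
])

```text
time_s: 8.5
ee_pos: [0.5259, -0.3091, 0.0456]
eef_rot: [-3.141, 0.001, -3.026]
force: [-0.4, 0.2, -1.6]
grip_width: 0.0115
grip_force: 20.0
```

>>> step_arm([
  {"dx": 0,"dy": 0,"dz": 0.03,"rx": 0,"ry": 0,"rz": 0,"claw": 1},
  {"dx": 0,"dy": 0,"dz": 0.03,"rx": 0,"ry": 0,"rz": 0,"claw": 1},
  {"dx": 0,"dy": 0,"dz": 0.02,"rx": 0,"ry": 0,"rz": 0,"claw": 1},
  {"dx": 0,"dy": 0,"dz": 0.01,"rx": 0,"ry": 0,"rz": 0,"claw": 1},
  {"dx": 0,"dy": 0,"dz": 0.005,"rx": 0,"ry": 0,"rz": 0,"claw": 1},
  {"dx": 0,"dy": 0,"dz": 0,"rx": 0,"ry": 0,"rz": 0,"claw": 1},
  {"dx": 0,"dy": 0,"dz": 0,"rx": 0,"ry": 0,"rz": 0,"claw": 1},
])

```text
time_s: 9.2
ee_pos: [0.5257, -0.3089, 0.0355]
eef_rot: [-3.142, 0.0, -3.026]
force: [-0.1, 0.7, -1.3]
grip_width: 0.0118
grip_force: 20.0
```

>>> step_arm([
  {"dx": 0,"dy": 0,"dz": 0.007,"rx": 0,"ry": 0,"rz": 0,"claw": 1},
  {"dx": 0,"dy": 0,"dz": 0.005,"rx": 0,"ry": 0,"rz": 0,"claw": 1},
  {"dx": 0,"dy": 0,"dz": 0,"rx": 0,"ry": 0,"rz": 0,"claw": 1},
  {"dx": 0,"dy": 0,"dz": 0,"rx": 0,"ry": 0,"rz": 0,"claw": 1},
])

```text
time_s: 9.6
ee_pos: [0.5256, -0.3089, 0.0342]
eef_rot: [3.142, 0.0, -3.027]
force: [-0.6, 0.2, -1.1]
grip_width: 0.0119
grip_force: 20.0
```

>>> step_arm([
  {"dx": 0,"dy": 0,"dz": 0.005,"rx": 0,"ry": 0,"rz": 0,"claw": 1},
  {"dx": 0,"dy": 0,"dz": 0,"rx": 0,"ry": 0,"rz": 0,"claw": 1},
  {"dx": 0,"dy": 0,"dz": 0,"rx": 0,"ry": 0,"rz": 0,"claw": 1},
])

```text
time_s: 9.9
ee_pos: [0.5257, -0.3089, 0.034]
eef_rot: [-3.141, 0.0, -3.026]
force: [-0.9, 0.7, 2.3]
grip_width: 0.0117
grip_force: 20.0
```

>>> step_arm([
  {"dx": 0,"dy": 0,"dz": 0.005,"rx": 0,"ry": 0,"rz": 0,"claw": 1},
  {"dx": 0,"dy": 0,"dz": 0,"rx": 0,"ry": 0,"rz": 0,"claw": 1},
  {"dx": 0,"dy": 0,"dz": 0,"rx": 0,"ry": 0,"rz": 0,"claw": 1},
])

```text
time_s: 10.2
ee_pos: [0.5257, -0.3089, 0.034]
eef_rot: [-3.141, 0.0, -3.026]
force: [-4.9, 1.7, 7.5]
grip_width: 0.012
grip_force: 20.0
```

The force shows contact with the tray floor. Releasing and rising.

>>> step_arm([
  {"dx": 0,"dy": 0,"dz": -0.005,"rx": 0,"ry": 0,"rz": 0,"claw": 1},
  {"dx": 0,"dy": 0,"dz": 0,"rx": 0,"ry": 0,"rz": 0,"claw": 0.8},
  {"dx": 0,"dy": 0,"dz": 0,"rx": 0,"ry": 0,"rz": 0,"claw": 0.7},
  {"dx": 0,"dy": 0,"dz": 0,"rx": 0,"ry": 0,"rz": 0,"claw": 0.65},
  {"dx": 0,"dy": 0,"dz": 0,"rx": 0,"ry": 0,"rz": 0,"claw": 0.65},
  {"dx": 0,"dy": 0,"dz": -0.05,"rx": 0,"ry": 0,"rz": 0,"claw": 0.65},
  {"dx": 0,"dy": 0,"dz": -0.2,"rx": 0,"ry": 0,"rz": 0,"claw": 0.65},
  {"dx": 0,"dy": 0,"dz": -0.35,"rx": 0,"ry": 0,"rz": 0,"claw": 0.65},
  {"dx": 0,"dy": 0,"dz": -0.4,"rx": 0,"ry": 0,"rz": 0,"claw": 0.65},
  {"dx": 0,"dy": 0,"dz": -0.4,"rx": 0,"ry": 0,"rz": 0,"claw": 0.8},
])

```text
time_s: 11.2
ee_pos: [0.5254, -0.3088, 0.1756]
eef_rot: [3.142, -0.0, -3.026]
force: [-1.5, 0.2, 0.1]
grip_width: 0.0278
grip_force: 0.0
```

```bash
python3 - <<'E'
from h import *
o,p,X=wcloud(); save(p,"w5.png"); print(np.round(o["ee_pos"],4),o["grip_width"])
Z=X[...,2]; b,r=masks(p["img"]); near=(X[...,1]<-.2)&(X[...,1]>-.42)&(X[...,0]>.36)&(X[...,0]<.69)
rep("bar",X[b&near&(Z<.025)]); rep("fin",X[b&near&(Z>.04)&(Z<.06)])
P=X[r&(Z>.075)&(Z<.11)&(X[...,1]>-.13)&(X[...,1]<-.05)]; rep("knob",P); print(P.mean(0))
rep("housing",X[(Z>.072)&(Z<.095)&(X[...,0]>.515)&(X[...,0]<.62)&(X[...,1]>-.08)&(X[...,1]<.06)])
rep("base",X[(Z>.0055)&(Z<.012)&(X[...,0]>.45)&(X[...,0]<.65)&(X[...,1]>-.1)&(X[...,1]<.07)])
n=(X[...,0]>.47)&(X[...,0]<.55)&(X[...,1]>-.11)&(X[...,1]<-.05)&(Z>.055)&(Z<.11)
print("arm line",[(z,X[n&(abs(Z-z)<.004)].mean(0).round(4)) for z in(.066,.072,.078,.084)])
E
```

```text
[ 0.5254 -0.3088  0.1756] 0.027769551840097575
bar 2713 c [ 526.8 -312.8] size [197.  33.] ang 8.6 z [0.012 0.013 0.015]
fin 623 c [ 526.3 -309.5] size [43. 12.] ang 6.3 z [0.043 0.049 0.05 ]
knob 224 c [487.4 -84. ] size [16. 15.] ang 26.0 z [0.09  0.097 0.101]
[ 0.48697395 -0.08593599  0.09648983]
housing 1099 c [532.4 -37.3] size [86. 36.] ang 87.7 z [0.073 0.086 0.091]
base 2227 c [548.5 -20.6] size [116. 113.] ang 7.2 z [0.006 0.008 0.011]
arm line [(0.066, array([ 0.5355, -0.066 ,  0.067 ])), (0.072, array([ 0.5324, -0.0673,  0.0714])), (0.078, array([ 0.5225, -0.0673,  0.0782])), (0.084, array([ 0.5174, -0.0665,  0.0841]))]
```

View pics/w5.png

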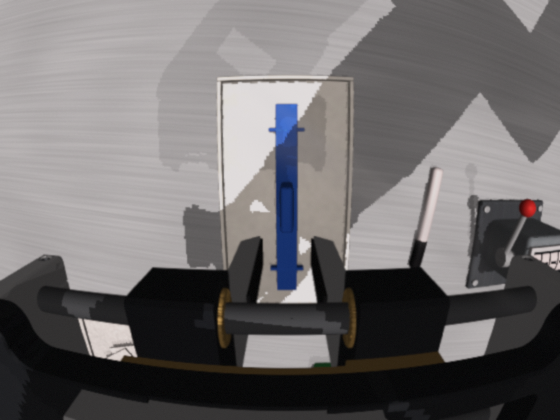

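The bar lies flat on the tray floor (287,105-290) with the fin up, inside all the walls. The counter is at (548,-21) mm with 7° yaw, and the red knob is at (528,208). Going above the knob with the jaws closed.

>>> step_arm([
  {"dx": 0.02,"dy": 0.25,"dz": 0,"rx": 0,"ry": 0,"rz": 0,"claw": 1},
  {"dx": 0.02,"dy": 0.4,"dz": 0,"rx": 0,"ry": 0,"rz": 0,"claw": 1},
  {"dx": 0.02,"dy": 0.45,"dz": 0,"rx": 0,"ry": 0,"rz": 0,"claw": 1},
  {"dx": 0.02,"dy": 0.45,"dz": 0,"rx": 0,"ry": 0,"rz": 0,"claw": 1},
  {"dx": 0.02,"dy": 0.45,"dz": 0,"rx": 0,"ry": 0,"rz": 0,"claw": 1},
  {"dx": 0.03,"dy": 0.3,"dz": 0.1,"rx": 0,"ry": 0,"rz": 0,"claw": 1},
  {"dx": 0,"dy": 0,"dz": 0.05,"rx": 0,"ry": 0,"rz": 0,"claw": 1},
  {"dx": 0,"dy": 0,"dz": 0,"rx": 0,"ry": 0,"rz": 0,"claw": 1},
  {"dx": 0,"dy": 0,"dz": 0,"rx": 0,"ry": 0,"rz": 0,"claw": 1},
])

```text
time_s: 12.15
ee_pos: [0.4866, -0.0827, 0.159]
eef_rot: [-3.141, 0.0, -3.027]
force: [-0.2, 0.1, 0.5]
grip_width: 0.0003
grip_force: 0.0
```

```bash
python3 - <<'E'
from h import *
from scipy.optimize import least_squares
o,p,X=wcloud(); save(p,"w6.png"); print(np.round(o["ee_pos"],4),o["grip_width"])
Z=X[...,2]; b,r=masks(p["img"])
P=X[r&(Z>.07)&(Z<.115)&(abs(X[...,1]+.083)<.03)&(abs(X[...,0]-.488)<.03)]; print(len(P),P.mean(0))
f=least_squares(lambda c:np.linalg.norm(P-c,axis=1)-.009,[.488,-.082,.091],loss="soft_l1",f_scale=.001); print("knob centre",f.x.round(4))
E
```

```text
[ 0.4866 -0.0827  0.159 ] 0.0003037157627823635
391 [ 0.48439676 -0.08203173  0.09766164]
knob centre [ 0.4871 -0.0819  0.0915]
```

View pics/w6.png

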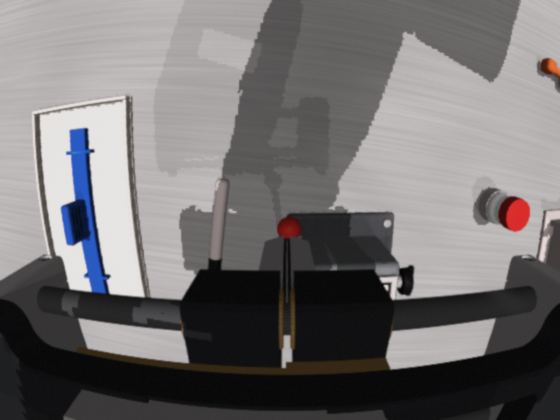

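The knob at (289,229) is centred under the closed jaws, at (487,-82) mm. First stroke, stepping gently onto the stop.

>>> step_arm([
  {"dx": 0.04,"dy": 0,"dz": 0.2,"rx": 0,"ry": 0,"rz": 0,"claw": 1},
  {"dx": 0,"dy": 0,"dz": 0.15,"rx": 0,"ry": 0,"rz": 0,"claw": 1},
  {"dx": 0,"dy": 0,"dz": 0.13,"rx": 0,"ry": 0,"rz": 0,"claw": 1},
  {"dx": 0,"dy": 0,"dz": 0.13,"rx": 0,"ry": 0,"rz": 0,"claw": 1},
  {"dx": 0,"dy": 0,"dz": 0.13,"rx": 0,"ry": 0,"rz": 0,"claw": 1},
  {"dx": 0,"dy": 0,"dz": 0.13,"rx": 0,"ry": 0,"rz": 0,"claw": 1},
  {"dx": 0,"dy": 0,"dz": 0.12,"rx": 0,"ry": 0,"rz": 0,"claw": 1},
  {"dx": 0,"dy": 0,"dz": 0.02,"rx": 0,"ry": 0,"rz": 0,"claw": 1},
  {"dx": 0,"dy": 0,"dz": 0,"rx": 0,"ry": 0,"rz": 0,"claw": 1},
  {"dx": 0,"dy": 0,"dz": 0,"rx": 0,"ry": 0,"rz": 0,"claw": 1},
])

```text
time_s: 13.2
ee_pos: [0.4824, -0.0824, 0.058]
eef_rot: [-3.142, -0.0, -3.026]
force: [0.4, -0.5, 3.7]
grip_width: 0.0005
grip_force: 1.8
```

>>> step_arm([
  {"dx": 0,"dy": 0,"dz": 0.02,"rx": 0,"ry": 0,"rz": 0,"claw": 1},
  {"dx": 0,"dy": 0,"dz": 0,"rx": 0,"ry": 0,"rz": 0,"claw": 1},
  {"dx": 0,"dy": 0,"dz": 0,"rx": 0,"ry": 0,"rz": 0,"claw": 1},
])

```text
time_s: 13.5
ee_pos: [0.4827, -0.0823, 0.0561]
eef_rot: [-3.141, 0.001, -3.026]
force: [2.4, 0.3, 5.4]
grip_width: 0.0007
grip_force: 2.5
```

>>> step_arm([
  {"dx": 0,"dy": 0,"dz": 0.01,"rx": 0,"ry": 0,"rz": 0,"claw": 1},
  {"dx": 0,"dy": 0,"dz": 0.005,"rx": 0,"ry": 0,"rz": 0,"claw": 1},
  {"dx": 0,"dy": 0,"dz": 0,"rx": 0,"ry": 0,"rz": 0,"claw": 1},
  {"dx": 0,"dy": 0,"dz": 0,"rx": 0,"ry": 0,"rz": 0,"claw": 1},
])

```text
time_s: 13.9
ee_pos: [0.4829, -0.0824, 0.0547]
eef_rot: [-3.141, 0.002, -3.026]
force: [2.9, 1.5, 5.8]
grip_width: 0.0002
grip_force: 2.8
```

>>> step_arm([
  {"dx": 0,"dy": 0,"dz": 0.01,"rx": 0,"ry": 0,"rz": 0,"claw": 1},
  {"dx": 0,"dy": 0,"dz": 0,"rx": 0,"ry": 0,"rz": 0,"claw": 1},
  {"dx": 0,"dy": 0,"dz": 0,"rx": 0,"ry": 0,"rz": 0,"claw": 1},
])

```text
time_s: 14.2
ee_pos: [0.4831, -0.0824, 0.0542]
eef_rot: [-3.141, 0.002, -3.026]
force: [1.8, 1.5, 10.7]
grip_width: 0.0003
grip_force: 5.6
```

>>> step_arm([
  {"dx": 0,"dy": 0,"dz": 0.01,"rx": 0,"ry": 0,"rz": 0,"claw": 1},
  {"dx": 0,"dy": 0,"dz": 0,"rx": 0,"ry": 0,"rz": 0,"claw": 1},
  {"dx": 0,"dy": 0,"dz": 0,"rx": 0,"ry": 0,"rz": 0,"claw": 1},
])

```text
time_s: 14.5
ee_pos: [0.4833, -0.0824, 0.0537]
eef_rot: [-3.141, 0.003, -3.026]
force: [-1.3, 2.9, 20.5]
grip_width: 0.0005
grip_force: 10.0
```

The hard stop is clear: the force rose to 20 N over 1 mm. I'll let it spring back, then do stroke two to the same depth.

>>> step_arm([
  {"dx": 0,"dy": 0,"dz": -0.12,"rx": 0,"ry": 0,"rz": 0,"claw": 1},
  {"dx": 0,"dy": 0,"dz": -0.15,"rx": 0,"ry": 0,"rz": 0,"claw": 1},
  {"dx": 0,"dy": 0,"dz": -0.15,"rx": 0,"ry": 0,"rz": 0,"claw": 1},
  {"dx": 0,"dy": 0,"dz": -0.15,"rx": 0,"ry": 0,"rz": 0,"claw": 1},
  {"dx": 0,"dy": 0,"dz": -0.15,"rx": 0,"ry": 0,"rz": 0,"claw": 1},
  {"dx": 0,"dy": 0,"dz": -0.08,"rx": 0,"ry": 0,"rz": 0,"claw": 1},
  {"dx": 0,"dy": 0,"dz": 0,"rx": 0,"ry": 0,"rz": 0,"claw": 1},
  {"dx": 0,"dy": 0,"dz": 0,"rx": 0,"ry": 0,"rz": 0,"claw": 1},
  {"dx": 0,"dy": 0,"dz": 0,"rx": 0,"ry": 0,"rz": 0,"claw": 1},
])

```text
time_s: 15.4
ee_pos: [0.4819, -0.0823, 0.1314]
eef_rot: [3.141, -0.001, -3.026]
force: [-0.4, -0.6, 0.2]
grip_width: 0.0005
grip_force: 0.0
```

```bash
python3 - <<'E'
from h import *
o,p,X=wcloud(); print(np.round(o["ee_pos"],4),o["force"])
Z=X[...,2]; b,r=masks(p["img"])
P=X[r&(Z>.01)&(Z<.115)&(abs(X[...,1]+.083)<.03)&(abs(X[...,0]-.485)<.03)]; print(len(P),P.mean(0),P[:,2].max())
p=viewer.camera("side"); X=cloud(p);I=p["img"]
cv2.imwrite("pics/c1.png",cv2.resize(I[150:260,220:330,::-1],None,fx=5,fy=5,interpolation=cv2.INTER_CUBIC))
E
```

```text
[ 0.4819 -0.0823  0.1314] [-0.36577034 -0.56148964  0.18841312]
25 [ 0.47824708 -0.08327522  0.09479001] 0.1145807049435712
```

The knob is back at rest. Stroke two.

>>> step_arm([
  {"dx": 0,"dy": 0,"dz": 0.15,"rx": 0,"ry": 0,"rz": 0,"claw": 1},
  {"dx": 0,"dy": 0,"dz": 0.15,"rx": 0,"ry": 0,"rz": 0,"claw": 1},
  {"dx": 0,"dy": 0,"dz": 0.15,"rx": 0,"ry": 0,"rz": 0,"claw": 1},
  {"dx": 0,"dy": 0,"dz": 0.15,"rx": 0,"ry": 0,"rz": 0,"claw": 1},
  {"dx": 0,"dy": 0,"dz": 0.12,"rx": 0,"ry": 0,"rz": 0,"claw": 1},
  {"dx": 0,"dy": 0,"dz": 0.04,"rx": 0,"ry": 0,"rz": 0,"claw": 1},
  {"dx": 0,"dy": 0,"dz": 0.02,"rx": 0,"ry": 0,"rz": 0,"claw": 1},
  {"dx": 0,"dy": 0,"dz": 0.01,"rx": 0,"ry": 0,"rz": 0,"claw": 1},
  {"dx": 0,"dy": 0,"dz": 0,"rx": 0,"ry": 0,"rz": 0,"claw": 1},
  {"dx": 0,"dy": 0,"dz": 0,"rx": 0,"ry": 0,"rz": 0,"claw": 1},
])

```text
time_s: 16.5
ee_pos: [0.4831, -0.0824, 0.0543]
eef_rot: [-3.141, 0.002, -3.026]
force: [1.8, 1.9, 9.0]
grip_width: 0.0008
grip_force: 4.3
```

>>> step_arm([
  {"dx": 0,"dy": 0,"dz": 0.01,"rx": 0,"ry": 0,"rz": 0,"claw": 1},
  {"dx": 0,"dy": 0,"dz": 0,"rx": 0,"ry": 0,"rz": 0,"claw": 1},
  {"dx": 0,"dy": 0,"dz": 0,"rx": 0,"ry": 0,"rz": 0,"claw": 1},
])

```text
time_s: 16.8
ee_pos: [0.4832, -0.0824, 0.0539]
eef_rot: [-3.141, 0.002, -3.026]
force: [-1.1, 2.0, 17.8]
grip_width: 0.0004
grip_force: 8.5
```

>>> step_arm([
  {"dx": 0,"dy": 0,"dz": -0.12,"rx": 0,"ry": 0,"rz": 0,"claw": 1},
  {"dx": 0,"dy": 0,"dz": -0.15,"rx": 0,"ry": 0,"rz": 0,"claw": 1},
  {"dx": 0,"dy": 0,"dz": -0.15,"rx": 0,"ry": 0,"rz": 0,"claw": 1},
  {"dx": 0,"dy": 0,"dz": -0.15,"rx": 0,"ry": 0,"rz": 0,"claw": 1},
  {"dx": 0,"dy": 0,"dz": -0.15,"rx": 0,"ry": 0,"rz": 0,"claw": 1},
  {"dx": 0,"dy": 0,"dz": -0.08,"rx": 0,"ry": 0,"rz": 0,"claw": 1},
  {"dx": 0,"dy": 0,"dz": 0,"rx": 0,"ry": 0,"rz": 0,"claw": 1},
  {"dx": 0,"dy": 0,"dz": 0,"rx": 0,"ry": 0,"rz": 0,"claw": 1},
  {"dx": 0,"dy": 0,"dz": 0,"rx": 0,"ry": 0,"rz": 0,"claw": 1},
])

```text
time_s: 17.7
ee_pos: [0.4819, -0.0823, 0.1315]
eef_rot: [3.141, -0.001, -3.026]
force: [0.1, 0.3, -0.1]
grip_width: 0.0003
grip_force: 0.0
```

>>> step_arm([
  {"dx": 0,"dy": 0,"dz": 0.15,"rx": 0,"ry": 0,"rz": 0,"claw": 1},
  {"dx": 0,"dy": 0,"dz": 0.15,"rx": 0,"ry": 0,"rz": 0,"claw": 1},
  {"dx": 0,"dy": 0,"dz": 0.15,"rx": 0,"ry": 0,"rz": 0,"claw": 1},
  {"dx": 0,"dy": 0,"dz": 0.15,"rx": 0,"ry": 0,"rz": 0,"claw": 1},
  {"dx": 0,"dy": 0,"dz": 0.12,"rx": 0,"ry": 0,"rz": 0,"claw": 1},
  {"dx": 0,"dy": 0,"dz": 0.04,"rx": 0,"ry": 0,"rz": 0,"claw": 1},
  {"dx": 0,"dy": 0,"dz": 0.02,"rx": 0,"ry": 0,"rz": 0,"claw": 1},
  {"dx": 0,"dy": 0,"dz": 0.01,"rx": 0,"ry": 0,"rz": 0,"claw": 1},
  {"dx": 0,"dy": 0,"dz": 0,"rx": 0,"ry": 0,"rz": 0,"claw": 1},
  {"dx": 0,"dy": 0,"dz": 0,"rx": 0,"ry": 0,"rz": 0,"claw": 1},
])

```text
time_s: 18.7
ee_pos: [0.4829, -0.0823, 0.0542]
eef_rot: [-3.141, 0.001, -3.026]
force: [0.8, 1.5, 8.9]
grip_width: 0.0003
grip_force: 4.7
```

Stroke two hit the stop at 18 N and sprang back. I'll finish stroke three onto the stop, then rise clear.

>>> step_arm([
  {"dx": 0,"dy": 0,"dz": 0.01,"rx": 0,"ry": 0,"rz": 0,"claw": 1},
  {"dx": 0,"dy": 0,"dz": 0,"rx": 0,"ry": 0,"rz": 0,"claw": 1},
  {"dx": 0,"dy": 0,"dz": 0,"rx": 0,"ry": 0,"rz": 0,"claw": 1},
])

```text
time_s: 19.0
ee_pos: [0.4831, -0.0824, 0.0538]
eef_rot: [-3.141, 0.002, -3.026]
force: [-1.9, 3.1, 18.8]
grip_width: 0.0005
grip_force: 9.0
```

>>> step_arm([
  {"dx": 0,"dy": 0,"dz": -0.12,"rx": 0,"ry": 0,"rz": 0,"claw": 1},
  {"dx": 0,"dy": 0,"dz": -0.15,"rx": 0,"ry": 0,"rz": 0,"claw": 1},
  {"dx": 0,"dy": 0,"dz": -0.15,"rx": 0,"ry": 0,"rz": 0,"claw": 1},
  {"dx": 0,"dy": 0,"dz": -0.15,"rx": 0,"ry": 0,"rz": 0,"claw": 1},
  {"dx": 0,"dy": 0,"dz": -0.15,"rx": 0,"ry": 0,"rz": 0,"claw": 1},
  {"dx": 0,"dy": 0,"dz": -0.2,"rx": 0,"ry": 0,"rz": 0,"claw": 1},
  {"dx": 0,"dy": 0,"dz": -0.3,"rx": 0,"ry": 0,"rz": 0,"claw": 1},
  {"dx": 0,"dy": 0,"dz": -0.3,"rx": 0,"ry": 0,"rz": 0,"claw": 1},
  {"dx": 0.3,"dy": 0,"dz": 0,"rx": 0,"ry": 0,"rz": 0,"claw": 1},
  {"dx": 0.3,"dy": 0,"dz": 0,"rx": 0,"ry": 0,"rz": 0,"claw": 1},
])

```text
time_s: 20.0
ee_pos: [0.4218, -0.0892, 0.2048]
eef_rot: [-3.141, 0.0, -3.026]
force: [-0.3, -0.4, -0.3]
grip_width: 0.0004
grip_force: 0.0
```

```bash
python3 - <<'E'
from h import *
print(telemetry.get_obs()["force"].round(1))
o,p,X=wcloud()
a=cv2.resize(p["img"],(400,300),interpolation=cv2.INTER_AREA); s=viewer.camera("side")["img"]; c=viewer.camera("scene")["img"]
w=cv2.resize(p["img"][180:300,200:440],(400,200),interpolation=cv2.INTER_CUBIC)
top=np.hstack([a,cv2.resize(s,(400,300))]); bot=np.hstack([cv2.resize(c,(400,300)),cv2.copyMakeBorder(w,0,100,0,0,cv2.BORDER_CONSTANT)])
cv2.imwrite("pics/fin.png",np.vstack([top,bot])[:,:,::-1])
E
```

```text
[-0.3 -0.4 -0.3]
```

View pics/fin.png

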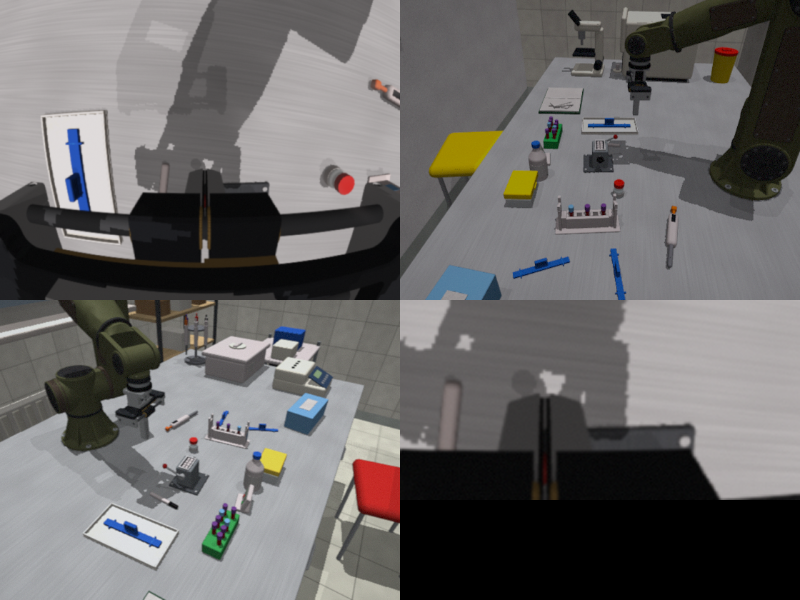

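The bar lies fin-up in the tray (609,125 and 132,532). The tubes stand in the carrier (588,212), the lever is back up (165,465), the bystanders are unmoved, and the robot is clear. Handing in.

```bash
python3 -c "
from station import hand_in
print(hand_in())"
```

```text
the job is handed in; nothing more can be done
None
```

The job is handed in: the bar lies flat in the tray with its grip up, and the lever got three full strokes, each pressed to the hard stop and let spring back. I didn't read the counter's wheels. The final pictures showed the tubes, the carrier and the other bench things in place.

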